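Clear the bay and tip the buffer block down into it

TASK

The grey buffer block stands on end between two outlines printed on the white tray, and an empty polish bottle stands in the way in the rectangular one. Push that bottle along the tray until it stands completely outside the rectangle, still upright and on the tray; then push the buffer block over (a push near its top does it) so that it topples and lies flat inside the rectangle. Do it all by pushing: do not pick anything up, do not knock either bottle over, and leave the second bottle, the glass file, the steel pusher and the caddy's half-open bin where they are.

Things in the scene. Friction and masses are not known exactly. Their poses are not given: they have to be found in the camera images.
- tray: white melamine tray, 262 (its x) by 382 (its y) mm outside, fixed. Origin: centre of its underside, on the sill. Floor top 6 mm above the origin, rim 6 mm thick and 14 mm high; the floor inside is 250 by 370 mm. z up; its x points roughly away from the robot
- bay: rectangular outline printed in thin grey lines on the tray floor, no height, 84 (its x) by 170 (its y) mm to the outside of the lines; origin at its centre on the tray floor, axes parallel to the tray's. It lies centred 87 mm to one side of the tray's centre along the tray's y: either the +y or the -y side. A round outline 68 mm across lies in the mirrored place
- block: buffer block, grey plastic with rough faces, 36 (its x) by 28 (its y) by 90 mm tall, about 60 g, loose, standing on end near the middle of the tray, its y pointing roughly along the tray's y, so that the near end line of the bay passes under it. Origin: centre of the face it stands on; z along its length, up at the start. When it topples about a lower edge, it comes to lie with its length running from that edge
- block_mid (a point): the middle of the buffer block, 45 mm along its z from its origin
- block_top (a point): centre of the buffer block's top end face, 90 mm along its z from its origin
- bottle: empty square glass polish bottle with a round black screw lid, standing inside the rectangular outline, about 60 g, loose: glass 36 by 36 mm and 36 mm high, lid 25 mm across from 39 to 64 mm height. Origin: centre of its underside, z up. Pushed at up to half the glass height it slides upright
- bottle2: a second bottle of just the same shape and size, standing in the round outline on the other side of the block; bystander. Origin: centre of its underside
- file: glass nail file, 13 by 135 (its y) by 5 mm, lying on the tray floor along the tray's far (+x) long edge, about 87 mm from the tray's centre; bystander. Origin: centre of its underside
- pusher: stainless cuticle pusher, 9 by 140 (its y) by 6 mm, lying beyond the file along the far edge, about 113 mm from the tray's centre; bystander. Origin: middle of its underside
- caddy: green plastic caddy, 120 by 150 by 150 mm, fixed on the sill to the left (+y) of the tray, open front to -x; bystander. Origin: centre of its underside
- bin (a joint): tilt-out front bin of the caddy, hinged at the bottom of its front: 0 shut, 0.9 rad fully tilted out towards -x; starts about half open and stays where it is; bystander
- bin_lip (a point): the finger lip at the top of the tilt-out bin

How it is judged (in metres and radians):
On the way, in this order (a step that is already met when the one before it is completed fails the run):
1. the bottle stands upright on the tray, clear of the rectangle, while the block still stands ((x of bottle in the frame of bay above 0.058 m or x of bottle in the frame of bay below -0.058 m or y of bottle in the frame of bay above 0.101 m or y of bottle in the frame of bay below -0.101 m) and angle between bottle's own z axis and vertical below 0.12 rad and x of bottle in the frame of tray between -0.112 and 0.112 m and y of bottle in the frame of tray between -0.172 and 0.172 m and height (world z) of bottle below 0.01 m and linear speed of bottle below 0.02 m/s and angle between block's own z axis and vertical below 0.1 rad), for 0.2 s.
2. the block has toppled and lies inside the rectangle (angle between block's own z axis and vertical between 1.45 and 1.69 rad and linear speed of block below 0.02 m/s and angular speed of block below 0.2 rad/s and height (world z) of block_mid below 0.03 m and x of block in the frame of bay between -0.028 and 0.028 m and y of block in the frame of bay between -0.089 and 0.089 m and x of block_top in the frame of bay between -0.028 and 0.028 m and y of block_top in the frame of bay between -0.089 and 0.089 m), for 0.2 s.
At the end, for the whole second after the job is handed in: The block lies flat, at rest, both end-face centres within 28 mm of the rectangle's long middle line and at most 4 mm past its end lines; the first bottle is upright on the tray outside the rectangle (2 mm tolerance); second bottle upright, it, file and pusher within 15 mm of their starts (all of step 2 and (x of bottle in the frame of bay above 0.058 m or x of bottle in the frame of bay below -0.058 m or y of bottle in the frame of bay above 0.101 m or y of bottle in the frame of bay below -0.101 m) and angle between each of bottle, bottle2's own z axis and vertical below 0.12 rad and x of bottle in the frame of tray between -0.112 and 0.112 m and y of bottle in the frame of tray between -0.172 and 0.172 m and height (world z) of bottle below 0.01 m and linear speed of bottle below 0.02 m/s and distance of each of bottle2, file, pusher from where it was at the start of the episode below 0.015 m); the robot touches nothing.
It fails at once if a bottle is knocked over (angle between any of bottle, bottle2's own z axis and vertical above 0.6 rad).
It fails at once if the bottle is lifted (over 12 mm) (height (world z) of bottle above 0.018 m).
It fails at once if the block is lifted (its middle over 12 mm above the height it can reach by tipping) (height (world z) of block_mid above 0.065 m).
It fails at once if a bystander on the tray is moved more than 25 mm, along the tray or upwards (distance of any of bottle2, file, pusher from where it was at the start of the episode above 0.025 m).
It fails at once if the caddy's bin is pushed nearly shut or fully open, or its lip moved 25 mm (value of joint bin below 0.15 rad or value of joint bin above 0.75 rad or distance of bin_lip from where it was at the start of the episode above 0.025 m).
It also fails if it takes over 42 s, if anything falls off the work surface, if the arm or the gripper's body presses on something with over 40 N, if the wrist force passes 120 N, or if a joint passes its speed limit or range.

ROBOT

A 6-joint arm with a two-finger parallel gripper is mounted at the origin on the work surface. World frame = base frame: x ahead of the robot, y to its left, z up, the work surface at z = 0. Lengths are in mm, angles in degrees, forces in N, time in s.
With the tool pointing down it reaches from about 300 to 850 mm from the base axis. Payload 4.2 kg.
Tool frame: the origin (TCP) lies midway between the tips of the shut fingers; the grasp point (between the pads) lies 19 mm behind it (env.grip_depth is the distance from the TCP to the grasp point, in mm); z points along the fingers, y is the line along which they close (so a half turn about z gives the same grasp; the last joint's range is limited). The gripper opens to 91 mm and grips with 3 to 60 N. Pads are 32 mm wide; open, the fingers measure 118 mm over their backs; the gripper's body (76 mm by 178 mm) begins 60 mm behind the grasp point.
Start: joints at [64.229, 18.312, 89.639, -0, 72.044, -1.146], TCP at [239.6, 522.719, 213.976] pointing down, gripper open.
Joint ranges: [-177.97, 177.97], [-48.28, 115.42], [12.27, 149.76], [-77.06, 257.06], [2.81, 150.46], [-146.56, 146.56]. Speed limits (degrees/s): [147.25, 147.25, 180, 180, 180, 180].

INTERFACE

Orientations are given as [roll, pitch, yaw] about the fixed x, y, z axes, in that order (R = Rz(yaw) Ry(pitch) Rx(roll)).
In Python, from workcell import env, eyes gives the robot as it stands.
- The arm moves only by the tool send_rows, never from a script. Its argument "motion" is a list of rows, each a list of 7 numbers: the shift along the world's x, y, z normalised to -1 to 1, where 1 is 0.5 m, then the turn, a rotation vector about the world's x, y, z normalised to -1 to 1, where 1 is 60 degrees, then the opening, from -1 (shut) to 1 (fully open). A call has 1 to 20 rows; each row is the pose to reach, as a shift and turn from the pose commanded when the call began; what a row does not reach only later rows make up. A row lasts 1/8 s, in which the tool goes at most 62.5 mm and 10.7 degrees, less where a joint would pass 70% of its speed; a pose out of reach is approached as far as the arm can. A call with a number of a shift or a turn outside -1 to 1 is refused whole. A call with a gripper value outside its range is refused whole. The fingers move at their own pace and stop on an object; "squeeze" is the grip in N (left out, the last holds). Time passes only in rows, so rows that repeat a pose let the fingers close. It gives the time, the measured TCP pose, the force, the opening and the grip force at its end, in the units of the state.
- env.state(): the state, without advancing time (a new reading comes with each control period).
- eyes.grab_frame(name): name is "scene" or "top" or "wrist"; returns a dict with "pixels" (400x640x3 uint8, red, green, blue), "depth" (400x640 float32, mm along the optical axis (not along the pixel's ray), 0 where there is no reading), "fx", "fy", "cx", "cy" (pixels), "R" (3x3) and "t" (3): a world point X has camera coordinates R X + t; the wrist camera has in their place "T_tool_cam" (4x4, takes a point from camera to tool coordinates, whose origin is the TCP and whose axes are the flange's). Camera axes: x right, y down, z forward; pixel columns grow to the right and rows downward; lengths in mm; the calibration is good to about 2 mm. A picture is of the moment at which its call begins: read the wrist's pose just before it.
- env.job_done(): hands the job in; it is judged then, once.
The state is a dict: "time_s": time; "qpos": joint angles; "qvel": joint speeds; "effort": joint torques, N m; "ee_pos": TCP position; "ee_rot": TCP orientation; "force": force on the tool from outside, world axes, zero at the start; "torque": the same for the moment, N m; "gripper_width": finger opening in mm; "gripper_force": force on a finger pad.
Only numpy, scipy, OpenCV 4.12 (cv2) and the standard library are available. Lean on these libraries where they do the work, as an engineer would, in place of code of your own. Each camera call takes 0.05 s, during which the arm holds its last target. There are 200 camera calls.

## Working session

There is one attempt and no reset: what is moved stays moved. The work goes in short steps, Python scripts to look and compute and a tool call to move; the robot and the scene stay as the last step left them, time stands still between calls to the robot, and variables do not carry over. Pictures are saved under pics/ and viewed, at most 10 in all, crops included, and the job is handed in when it is done.

Besides the shell and the picture viewer there is one more tool, called after "Request:" as a command line: name --pt "numbers of a row" for each row, then --argument value for the rest. send_rows: Moves the arm, as the interface text tells. Its arguments: {"type":"object","properties":{"motion":{"type":"array"},"squeeze":{"type":"number"}},"required":["motion"]}

```bash
mkdir -p pics; cat > h.py <<'E'
from workcell import env, eyes
import numpy as np, cv2
def cloud(f):
    d=f["depth"]; v,u=np.mgrid[:d.shape[0],:d.shape[1]]
    P=np.stack([(u-f["cx"])/f["fx"]*d,(v-f["cy"])/f["fy"]*d,d],-1)
    return (P-np.array(f["t"]))@np.array(f["R"])
def save(f,n): cv2.imwrite(f"pics/{n}.png",cv2.cvtColor(f["pixels"],cv2.COLOR_RGB2BGR))
E
python3 - <<'E'
from h import *
for n in("top","scene"):
    f=eyes.grab_frame(n); save(f,n+"0"); np.savez(n+"0.npz",P=cloud(f),px=f["pixels"])
    print(n,f["R"],f["t"],f["fx"])
print(env.state())
E
```

```text
top [[ 0.00331889 -0.99998275 -0.0048451 ]
 [-0.9822467  -0.00235117 -0.18757905]
 [ 0.18756443  0.00538164 -0.98223756]] [166.1226723  640.15737926 992.17172142] 470.7459248904202
scene [[ 0.06979632  0.99731751  0.02205138]
 [ 0.5897928  -0.02342802 -0.8072147 ]
 [-0.80453274  0.06934636 -0.58984588]] [-199.90701228 -251.92042931 1441.90473429] 433.436665000512
{'time_s': 0.1, 'qpos': array([ 6.42282044e+01,  1.83485120e+01,  8.96989075e+01, -2.10975477e-04,
        7.20441643e+01, -1.14498710e+00]), 'qvel': array([ 0.11338967, -0.08934649, -0.3290406 ,  0.00281416, -0.00083997,
        0.11290316]), 'effort': array([ 6.25645280e-04, -4.13333058e+01, -2.32509398e+01,  7.27679813e-02,
        4.22381738e-02, -6.68373082e-05]), 'ee_pos': array([239.40298261, 522.29860105, 213.20244917]), 'ee_rot': array([-1.79908430e+02, -1.62951481e-03,  1.55373255e+02]), 'force': array([-0.79913209, -0.96755087, -0.67158013]), 'torque': array([0.01595204, 0.00373044, 0.03243205]), 'gripper_force': 0.0, 'gripper_width': 91.27648240291485}
```

View pics/top0.png

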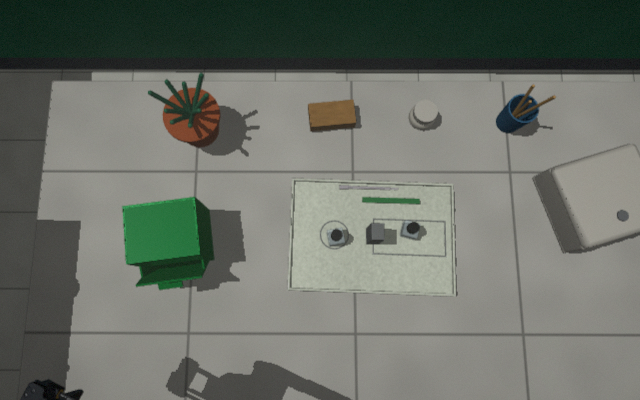

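View pics/scene0.png

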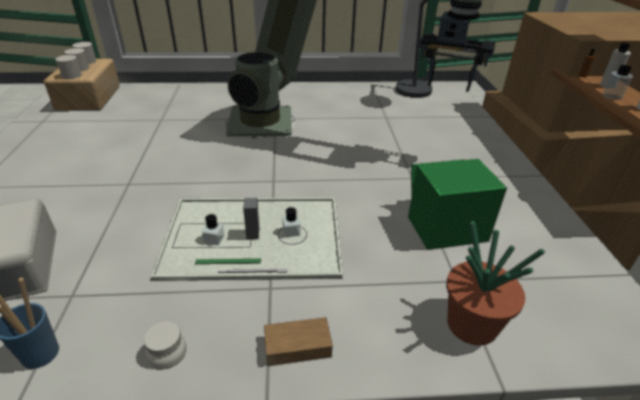

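The top view shows the tray (corners ≈(291,180) to (457,295)), with the bay on the right (−y). The bottle lid is at (411,230), the block top at (376,232), bottle2 at (336,237), and the file at (390,200) on the far side. So the bottle should go towards −x.

```bash
python3 - <<'E'
from h import *
f=eyes.grab_frame("top"); P=cloud(f); px=f["pixels"]
R=np.array(f["R"]);t=np.array(f["t"]);C=-R.T@t
def ray(u,v,z):
    d=R.T@np.array([(u-f["cx"])/f["fx"],(v-f["cy"])/f["fy"],1]); return C+d*(z-C[2])/d[2]
for n,u,v,z in [("TL",291,180,14),("TR",454,183,14),("BR",457,295,14),("BL",289,289,14),("bayNL",373,219,6),("bayTR",445,221,6),("bayBR",445,257,6),("bayBL",373,253,6)]:
    print(n,ray(u,v,z).round(0))
sub=P[175:300,285:460]
for lo,hi in((90,102),(60,75),(30,50)):
    m=((sub[...,2]>lo)&(sub[...,2]<hi)).astype(np.uint8)
    k,l,s,c=cv2.connectedComponentsWithStats(m)
    for i in range(1,k):
        if s[i,4]>8:
            q=sub[l==i]; print(lo,s[i],q.mean(0).round(1),q.min(0).round(),q.max(0).round(), cv2.minAreaRect(q[:,:2].astype(np.float32)))
print("floor",np.median(sub[80:110,20:60,2]), "file", P[200,370:415:10].round(0).tolist())
crop=cv2.resize(px[172:302,282:464],None,fx=4.3,fy=4.3,interpolation=cv2.INTER_CUBIC)
cv2.imwrite("pics/crop.png",cv2.convertScaleAbs(crop[...,::-1],alpha=1.3))
E
```

```text
TL [709. 195.  14.]
TR [ 702. -189.   14.]
BR [ 443. -181.   14.]
BL [455. 198.  14.]
bayNL [617.   3.   6.]
bayTR [ 613. -166.    6.]
bayBR [ 529. -161.    6.]
bayBL [538.   5.   6.]
90 [ 86  49  14  17 222] [575.2   6.7  94.5] [558.  -8.  90.] [593.  21.  98.] ((575.3309936523438, 6.557635307312012), (28.43838882446289, 34.54348373413086), 89.99040222167969)
60 [123  47  12  12 108] [589.  -77.3  68. ] [577. -89.  61.] [601. -66.  72.] ((589.2186889648438, -78.18225860595703), (22.771881103515625, 23.998117446899414), 62.104339599609375)
60 [84 50  1 13 13] [581.4  20.3  62.8] [568.  20.  60.] [594.  21.  65.] ((581.4160766601562, 20.28582763671875), (0.5490893125534058, 26.096956253051758), 89.10845947265625)
60 [ 46  55  12  11 102] [571.8  92.3  68.5] [560.  80.  60.] [583. 105.  74.] ((571.8789672851562, 92.68510437011719), (23.497100830078125, 23.202964782714844), 41.04989242553711)
60 [84 66 13  1 13] [558.6   8.6  68.7] [558.  -4.  61.] [559.  21.  72.] ((558.4019775390625, 8.26206111907959), (24.768569946289062, 1.180897831916809), 87.78667449951172)
30 [117  45  17  20 141] [585.  -71.2  40. ] [568. -94.  30.] [610. -58.  50.] ((588.7847290039062, -77.70706176757812), (36.55022430419922, 36.71278381347656), 73.95581817626953)
30 [ 42  53  18  18 148] [569.8  93.9  40.1] [553.  74.  31.] [592. 112.  48.] ((572.5208129882812, 92.24913787841797), (36.24801254272461, 36.24399948120117), 10.992406845092773)
30 [82 56  2 13 16] [571.1  20.4  41.8] [558.  19.  30.] [583.  21.  50.] ((570.5987548828125, 20.28877067565918), (25.218904495239258, 1.3138915300369263), 1.7323788404464722)
floor 4.536398906883943 file [[662.0, 9.0, 11.0], [662.0, -15.0, 9.0], [662.0, -38.0, 10.0], [662.0, -62.0, 9.0], [662.0, -85.0, 11.0]]
```

View pics/crop.png

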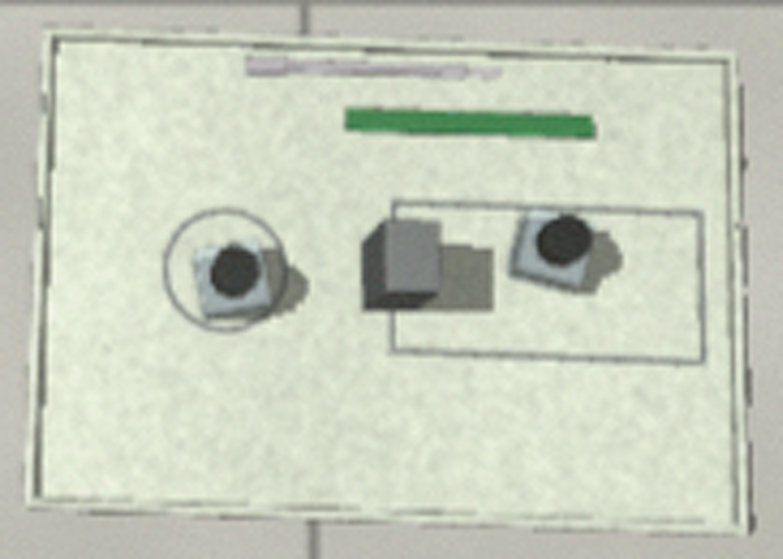

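The crop confirms the layout. The bay centre is about (575,−80), yawed −1.4°. The bottle is at (589,−78), turned about −14°, and the block is at (575,7), aligned with the tray with its −y edge at about y = −8. The near end line is at y ≈ 4, so the block will fall inside. I'll travel with the gripper shut.

Request:
send_rows --pt "0.1 -0.15 0 0 0 -0.15 -1" --pt "0.2 -0.3 0 0 0 -0.3 -1" --pt "0.3 -0.45 0 0 0 -0.45 -1" --pt "0.4 -0.6 0 0 0 -0.58 -1" --pt "0.4 -0.6 0 0 0 -0.58 -1" --pt "0.4 -0.6 0 0 0 -0.58 -1" --pt "0.4 -0.6 0 0 0 -0.58 -1" --pt "0.4 -0.6 0 0 0 -0.58 -1"

```text
time_s: 1.15
ee_pos: [439.2, 222.9, 213.8]
ee_rot: [-180.0, -0.0, 120.5]
force: [0.0, -0.3, -0.5]
gripper_width: 14.0
gripper_force: 0.0
```

Request:
send_rows --pt "0.1 -0.15 0 0 0 -0.15 -1" --pt "0.2 -0.3 0 0 0 -0.3 -1" --pt "0.3 -0.45 0 0 0 -0.45 -1" --pt "0.384 -0.602 0 0 0 -0.57 -1" --pt "0.384 -0.602 0 0 0 -0.57 -1" --pt "0.384 -0.602 0 0 0 -0.57 -1" --pt "0.384 -0.602 -0.13 0 0 -0.57 -1" --pt "0.384 -0.602 -0.13 0 0 -0.57 -1" --pt "0.384 -0.602 -0.13 0 0 -0.57 -1"

```text
time_s: 2.28
ee_pos: [632.3, -76.8, 150.2]
ee_rot: [179.9, -0.0, 86.5]
force: [-0.2, -0.4, 0.5]
gripper_width: 0.7
gripper_force: 0.0
```

```bash
python3 - <<'E'
from h import *
s=env.state();print(s["ee_pos"],s["ee_rot"],s["gripper_width"])
save(eyes.grab_frame("wrist"),"w1")
E
```

```text
[632.26283815 -76.78628929 150.20091493] [ 1.79929303e+02 -8.22734721e-03  8.64939557e+01] 0.6926125143593461
```

View pics/w1.png

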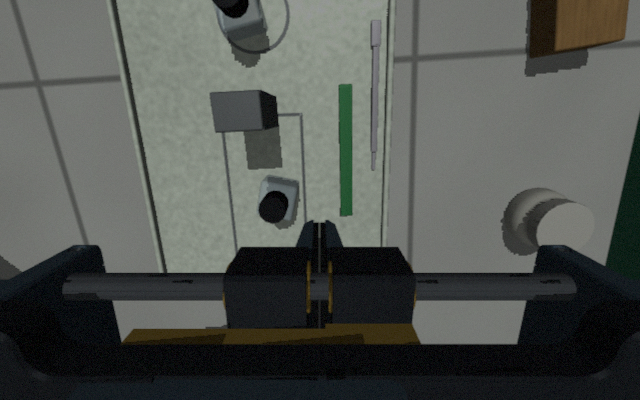

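The wrist view shows the finger tips at (320,225), above the gap between the bottle (≈(278,200)) and the file (345,150), as planned. I'll descend into that gap.

Request:
send_rows --pt "0 -0.002 -0.08 0 0 0 -1" --pt "0 -0.002 -0.16 0 0 0 -1" --pt "0 -0.002 -0.22 0 0 0 -1" --pt "0 -0.002 -0.25 0 0 0 -1" --pt "0 -0.002 -0.27 0 0 0 -1" --pt "0 -0.002 -0.27 0 0 0 -1" --pt "0 -0.002 -0.27 0 0 0 -1"

```text
time_s: 3.2
ee_pos: [632.5, -79.4, 15.2]
ee_rot: [179.9, 0.0, 86.4]
force: [0.1, 0.3, -0.8]
gripper_width: 0.5
gripper_force: 0.0
```

Request:
send_rows --pt "-0.01 0 0 0 0 0 -1" --pt "-0.02 0 0 0 0 0 -1" --pt "-0.03 0 0 0 0 0 -1" --pt "-0.04 0 0 0 0 0 -1" --pt "-0.05 0 0 0 0 0 -1" --pt "-0.06 0 0 0 0 0 -1" --pt "-0.07 0 0 0 0 0 -1" --pt "-0.08 0 0 0 0 0 -1" --pt "-0.09 0 0 0 0 0 -1" --pt "-0.1 0 0 0 0 0 -1" --pt "-0.11 0 0 0 0 0 -1" --pt "-0.12 0 0 0 0 0 -1" --pt "-0.12 0 0 0 0 0 -1"

```text
time_s: 4.82
ee_pos: [570.8, -79.2, 13.9]
ee_rot: [-179.9, -0.0, 86.4]
force: [0.0, 0.1, -0.4]
gripper_width: 1.0
gripper_force: 0.0
```

```bash
cat >> h.py <<'E'
def lids():
    f=eyes.grab_frame("top"); P=cloud(f)[175:300,285:460]
    for lo,hi in((85,102),(60,75),(25,50),(14,24)):
        m=((P[...,2]>lo)&(P[...,2]<hi)).astype(np.uint8)
        k,l,s,c=cv2.connectedComponentsWithStats(m)
        for i in range(1,k):
            if s[i,4]>25:
                q=P[l==i]; print(lo,s[i],q.mean(0).round(1),q.min(0).round(),q.max(0).round())
    return f
E
python3 - <<'E'
from h import *
f=lids()
s=eyes.grab_frame("wrist"); save(s,"w2")
a=cv2.resize(f["pixels"][172:302,282:464],None,fx=4.3,fy=4.3); cv2.imwrite("pics/c2.png",a[...,::-1])
E
```

```text
85 [ 86  48  14  18 233] [575.    6.9  94.3] [558.  -8.  85.] [595.  21.  99.]
60 [ 46  55  12  11 100] [572.   92.1  68.4] [561.  80.  64.] [583. 105.  72.]
25 [82 51 14 18 46] [569.8  14.9  36.9] [558.  -8.  25.] [595.  21.  50.]
25 [ 42  53  18  18 155] [569.5  94.   39.4] [552.  73.  25.] [592. 112.  47.]
```

View pics/w2.png

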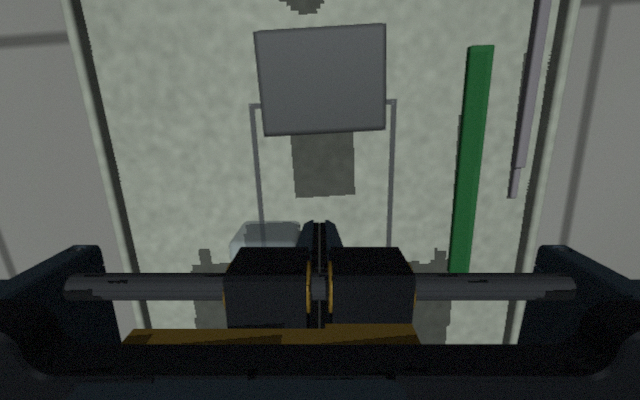

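The bottle (≈(265,235)) stands square in front of the finger, straddling the bay's near line. I'll keep pushing.

Request:
send_rows --pt "-0.01 0 0 0 0 0 -1" --pt "-0.02 0 0 0 0 0 -1" --pt "-0.03 0 0 0 0 0 -1" --pt "-0.04 0 0 0 0 0 -1" --pt "-0.05 0 0 0 0 0 -1" --pt "-0.06 0 0 0 0 0 -1" --pt "-0.07 0 0 0 0 0 -1" --pt "-0.08 0 0 0 0 0 -1" --pt "-0.09 0 0 0 0 0 -1" --pt "-0.098 0 0 0 0 0 -1" --pt "-0.098 0 0 0 0 0 -1" --pt "-0.06 0 0 0 0 0 -1" --pt "-0.06 0 0.08 0 0 0 -1" --pt "-0.06 0 0.18 0 0 0 -1" --pt "-0.06 0 0.28 0 0 0 -1" --pt "-0.06 0.1 0.3 0 0 0 -1" --pt "-0.06 0.2 0.3 0 0 0 -1" --pt "-0.06 0.26 0.3 0 0 0 -1" --pt "-0.06 0.26 0.3 0 0 0 -1"

```text
time_s: 7.3
ee_pos: [541.4, 52.4, 163.9]
ee_rot: [-180.0, -0.0, 86.6]
force: [-0.3, -0.7, -0.1]
gripper_width: 0.2
gripper_force: 0.0
```

```bash
python3 - <<'E'
from h import *
f=lids(); save(eyes.grab_frame("scene"),"s2")
a=cv2.resize(f["pixels"][172:302,282:464],None,fx=4.3,fy=4.3); cv2.imwrite("pics/c3.png",a[...,::-1])
E
```

```text
60 [ 46  55  12  11 103] [571.9  92.5  68.5] [561.  80.  61.] [583. 105.  73.]
60 [126  92  13  12 110] [491.3 -80.8  68.2] [479. -94.  60.] [503. -69.  73.]
25 [ 42  53  18  18 156] [569.4  94.2  39.5] [553.  73.  25.] [591. 112.  47.]
25 [120  90  18  17 165] [489.8 -75.7  39.3] [473. -99.  25.] [509. -62.  50.]
```

View pics/c3.png

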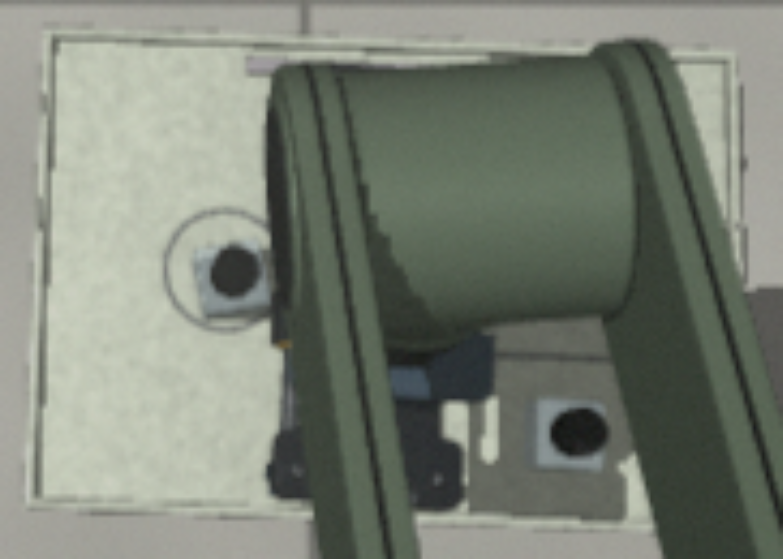

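The bottle now stands at (491,−81), about −83 mm in the bay frame, upright and clear of the rectangle. Next I'll move to the block's +y side near its top.

Request:
send_rows --pt "0.03 0 0 0 0 0.03 -1" --pt "0.067 0 0 0 0 0.035 -1" --pt "0.067 0 -0.08 0 0 0.035 -1" --pt "0.067 0 -0.164 0 0 0.035 -1" --pt "0.067 0 -0.164 0 0 0.035 -1" --pt "0.067 0 -0.164 0 0 0.035 -1"

```text
time_s: 8.15
ee_pos: [576.8, 50.2, 83.2]
ee_rot: [179.9, -0.0, 88.4]
force: [-1.2, 0.2, 0.4]
gripper_width: 0.3
gripper_force: 0.0
```

```bash
python3 - <<'E'
from h import *
print(env.state()["ee_pos"]);save(eyes.grab_frame("wrist"),"w3")
E
```

```text
[576.75040045  50.15624341  83.20638054]
```

View pics/w3.png

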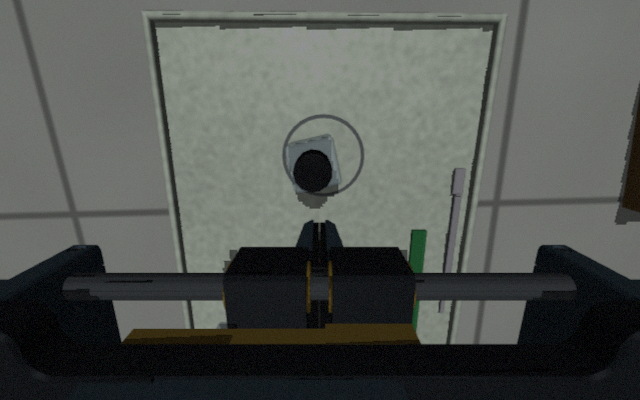

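Bottle2 sits at (315,165) and the file lies clear at right, so nothing is in the way. Now the slow push in −y, then a lift away.

Request:
send_rows --pt "-0.001 -0.015 0 0 0 0 -1" --pt "-0.001 -0.025 0 0 0 0 -1" --pt "-0.001 -0.035 0 0 0 0 -1" --pt "-0.001 -0.045 0 0 0 0 -1" --pt "-0.002 -0.055 0 0 0 0 -1" --pt "-0.002 -0.065 0 0 0 0 -1" --pt "-0.002 -0.075 0 0 0 0 -1" --pt "-0.002 -0.085 0 0 0 0 -1" --pt "-0.002 -0.095 0 0 0 0 -1" --pt "-0.002 -0.105 0 0 0 0 -1" --pt "-0.002 -0.11 0 0 0 0 -1" --pt "-0.002 -0.11 0 0 0 0 -1" --pt "-0.002 -0.11 0 0 0 0 -1" --pt "-0.002 -0.11 0.1 0 0 0 -1" --pt "-0.002 -0.11 0.2 0 0 0 -1" --pt "-0.002 0.1 0.3 0 0 0 -1" --pt "-0.05 0.3 0.3 0 0 0 -1" --pt "-0.1 0.5 0.3 0 0 0 -1" --pt "-0.1 0.5 0.3 0 0 0 -1" --pt "-0.1 0.5 0.3 0 0 0 -1"

```text
time_s: 10.7
ee_pos: [525.3, 298.3, 231.9]
ee_rot: [180.0, -0.0, 88.5]
force: [0.7, 0.6, 0.1]
gripper_width: 0.6
gripper_force: 0.0
```

```bash
python3 - <<'E'
from h import *
f=lids()
a=cv2.resize(f["pixels"][172:302,282:464],None,fx=4.3,fy=4.3); cv2.imwrite("pics/c4.png",a[...,::-1])
E
```

```text
60 [ 46  55  12  11 103] [571.9  92.5  68.4] [560.  80.  60.] [583. 105.  74.]
60 [126  92  13  12 111] [491.3 -80.5  68.4] [479. -94.  61.] [502. -69.  75.]
25 [ 42  53  18  18 157] [569.4  94.   39.5] [553.  73.  25.] [592. 112.  49.]
25 [ 95  53  41  16 639] [575.4 -52.8  32.8] [558. -99.  25.] [593.  -8.  38.]
25 [120  90  18  17 171] [489.9 -75.2  39.1] [473. -99.  25.] [509. -62.  50.]
```

View pics/c4.png

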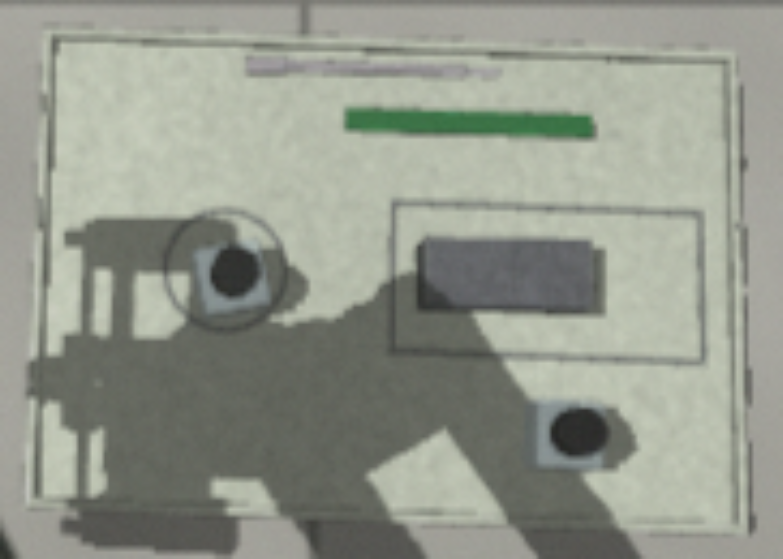

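The block lies flat inside the rectangle, spanning (420–600, 240–310) in the crop. The bottle stands clear below it, and nothing else has moved.

```bash
python3 -c "
from h import *
print(env.job_done())"
```

```text
the job is handed in; nothing more can be done
None
```

The job is handed in; no verdict came back, but the last top view shows the block lying flat inside the rectangle, the bottle upright about 83 mm from the rectangle's middle line (clear of it), and bottle2, the file and the pusher unmoved.

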